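Dial open the sample lock-box

TASK

Open the sample lock-box on the bench: turn its dial left (anticlockwise) to 17, right to 2, then slowly left again until you feel the latch drop in and check the dial, somewhere between 4 and 12; stop there at once and do not force the dial against the latch. Then pull the drawer out by its handle by at least 80 mm, leave it open, and do not disturb the things around the box.

Things in the scene. Friction and masses are not known exactly. Their poses are not given: they have to be found in the camera images.
- dial (a joint): Angle of the combination dial in rad, growing as it turns left (anticlockwise seen from above); 0 with its broad 0 mark at the index. 40 marks of 0.157 rad: 17 is at 2.67, 2 at 0.31, 4 to 12 at 0.63 to 1.88. It starts between -0.3 and 0.45; no full turns are needed. Numbers must be met within 1 mark; overshooting 17 or 2 and turning back loses the number. It takes 0.04 to 0.18 N m to turn.
- dial_knob (a point): Centre of the black ribbed round knob, 35 mm wide, 26 mm tall, axis vertical, standing on the black dial disc (76 mm wide); the disc's upper face is 13 mm below this point, the box's top face 23 mm below. White marks round the disc: the broad long one is 0, longer ones every 5 and 10, numbers rising clockwise. It turns with the dial; it can be gripped at any yaw and re-gripped.
- dial_ring: Fixed steel ring, 92 mm wide and 4 mm high, round the dial; origin at its centre on the box's top face, axes as the box's. A white index stands on its -x side (towards the drawer front). As the latch drops it first helps the dial on for some 0.08 rad, then the dial runs free for 0.1 rad, then it is checked: the resisting moment climbs by 0.05 N m per 0.01 rad. Stop at 0.15 to 0.25 N m above free running; 0.45 strains the lock.
- cabinet: Pale grey steel lock-box, fixed to the bench, 250 mm deep (x), 250 mm wide (y), 140 mm high; origin at the centre of its underside; the drawer front faces its -x, z up. The dial stands on its top, its axis 60 mm in front (-x) of the centre. Inside, a sprung latch holds the drawer until the lock is dialled, then stays dropped.
- drawer (a joint): How far the drawer is out, in m: 0 shut, 0.15 at its stop; it slides along the box's -x. It has 1 mm of play when locked; unlocked, it takes about 3 N to pull and stays where it is left.
- drawer_handle (a point): Middle of the drawer's bow handle: a level round steel bar, 10 mm thick and 100 mm long along the box's y, 35 mm in front of the drawer front, 26 mm below the box's top face (114 mm above the bench). It moves with the drawer.
- dishes_center (a point): Centre of a stack of five lidded culture dishes beside the box, 92 mm wide, 80 mm tall; loose, leave alone.
- tube_rack_center (a point): Centre of a teal rack of small tubes beside the box, 80 x 110 mm, 70 mm tall; loose, leave alone.
- reagent_center (a point): Centre of an amber reagent bottle beside the box, 68 mm wide, 130 mm tall; loose, leave alone.

How it is judged:
At the end, for the whole second after the job is handed in: The drawer is out by at least 75 mm and at rest; the dishes, rack and bottle stand within 20 mm of where they were (value of joint drawer above 0.075 m and velocity of joint drawer between -0.01 and 0.01 m/s and distance of each of dishes_center, tube_rack_center, reagent_center from where it was at the start of the episode below 0.02 m); the robot touches nothing.
It fails at once if the dial is forced against the lock's latch (over 20 N, about 0.45 N m at the knob) (contact force between cabinet and dial_ring above 20 N).
It fails at once if a bystander is moved by over 20 mm (distance of any of dishes_center, tube_rack_center, reagent_center from where it was at the start of the episode above 0.02 m).
It also fails if it takes over 72 s, if anything falls off the work surface, if the arm or the gripper's body presses on something with over 40 N, if the wrist force passes 120 N, or if a joint passes its speed limit or range.

ROBOT

A 6-joint arm with a two-finger parallel gripper is mounted at the origin on the work surface. World frame = base frame: x ahead of the robot, y to its left, z up, the work surface at z = 0. Lengths are in m, angles in rad, forces in N, time in s.
With the tool pointing down it reaches from about 0.325 to 0.775 m from the base axis. Payload 9.3 kg.
Tool frame: the origin (TCP) lies between the finger pads; the fingertips stand 25 mm ahead of it and the grasp point (between the pads) lies 6 mm ahead of it (env.tip_extent is the distance from the TCP to the fingertips, in m); z points along the fingers, y is the line along which they close (so a half turn about z gives the same grasp; the last joint's range is limited). The gripper opens to 85 mm and grips with 20 to 120 N. Pads are 22 mm wide; open, the fingers measure 114 mm over their backs; the gripper's body (76 mm by 85 mm) begins 54 mm behind the grasp point. The pads swing forward as they close: fully open they stand 13 mm farther back than shut.
Start: joints at [1.051, 0.259, 0.021, 1.334, 0, 1.418], TCP at [0.197, 0.513, 0.256] pointing down, gripper open.
Joint ranges: [-3.04, 3.04], [-0.91, 1.82], [-1.04, 1.36], [-1.92, 1.95], [-1.52, 1.45], [-3.14, 3.14]. Speed limits (rad/s): [2.22, 2.22, 2.79, 3.14, 3.14, 3.14].

INTERFACE

Orientations are given as [roll, pitch, yaw] about the fixed x, y, z axes, in that order (R = Rz(yaw) Ry(pitch) Rx(roll)).
In Python, from plant import env gives the robot as it stands.
- The arm moves only by the tool arm_command, never from a script. Its argument "increments" is a list of rows, each an object with "grip": the opening, from -1 (shut) to 1 (fully open); "delta_pos": the shift along the tool's x, y, z in mm, a list of three; "turn": the turn about the tool's z in rad. In form: [{"grip": grip, "delta_pos": [x, y, z], "turn": turn}, ...]. A call has 1 to 10 rows; each row shifts and turns the commanded pose from where the row before left it, along the tool's axes as they then stand; what a row does not reach is not made up. A row lasts 1/8 s, in which the tool goes at most 62.5 mm and 10.7 degrees, less where a joint would pass 70% of its speed; a pose out of reach is approached as far as the arm can. A call is refused whole if a number of a shift passes 62.5 or a number of a turn 0.188, either way. A call with a gripper value outside its range is refused whole. The fingers move at their own pace and stop on an object; "squeeze" is the grip in N (left out, the last holds). Time passes only in rows, so rows that do not move let the fingers close. It gives the time, the measured TCP pose, the force, the opening and the grip force at its end, in the units of the state.
- env.get_obs(): the state, without advancing time (a new reading comes with each control period).
- env.capture(name): name is "scene" or "top" or "wrist"; returns (picture, depth): 480x640x3 uint8, red, green, blue; 480x640 float32, m along the optical axis (not along the pixel's ray), 0 where there is no reading.
- env.camera_info(name): a dict with "mtx" (3x3 intrinsics, pixels), "extrinsics" (4x4, takes a point from world to camera coordinates). Camera axes: x right, y up, looking along -z (the intrinsics and any distortion apply to the point x, -y, -z); pixel columns grow to the right and rows downward; lengths in m; the calibration is good to about 2 mm. A picture is of the moment at which its call begins: read the wrist's pose just before it. camera_info takes no time and is no camera call; for the wrist camera it gives the pose at the moment of the call.
- env.job_done(): hands the job in; it is judged then, once.
The state is a dict: "time_s": time; "joints": joint angles; "dq": joint speeds; "tau": joint torques, N m; "position": TCP position; "tcp_rot": TCP orientation; "force": force on the tool from outside, world axes, zero at the start; "torque": the same for the moment, N m; "gripper_width": finger opening in m; "finger_force": force on a finger pad.
Only numpy, scipy, OpenCV 4.12 (cv2) and the standard library are available. Lean on these libraries where they do the work, as an engineer would, in place of code of your own. Each camera call takes 0.05 s, during which the arm holds its last target. There are 200 camera calls.

## Working session

There is one attempt and no reset: what is moved stays moved. The work goes in short steps, Python scripts to look and compute and a tool call to move; the robot and the scene stay as the last step left them, time stands still between calls to the robot, and variables do not carry over. Pictures are saved under pics/ and viewed, at most 10 in all, crops included, and the job is handed in when it is done.

Besides the shell and the picture viewer there is one more tool, called after "Call:" as name(argument=value, ...) on one line, values as JSON. arm_command: Moves the arm, as the interface text tells. Its arguments: {"type":"object","properties":{"increments":{"type":"array"},"squeeze":{"type":"number"}},"required":["increments"]}

```bash
mkdir -p pics; ls
python3 - <<'E'
from plant import env
import cv2,numpy as np
o=env.get_obs();print({k:np.round(v,3) for k,v in o.items()})
a=[]
for n in("scene","top"):
    p,d=env.capture(n);np.savez(f"pics/{n}0.npz",p=p,d=d);cv2.imwrite(f"pics/{n}0.png",p[:,:,::-1])
    i=env.camera_info(n);print(n,np.round(i["mtx"],1).tolist(),np.round(i["extrinsics"],3).tolist(),[k for k in i])
E
```

```text
pics
{'time_s': np.float64(0.0), 'joints': array([ 1.051,  0.259,  0.021,  1.334, -0.   ,  1.418]), 'dq': array([-0.002,  0.   , -0.   , -0.   ,  0.001,  0.   ]), 'tau': array([ 2.0000e-03, -5.5564e+01,  3.4453e+01,  1.4000e-02, -0.0000e+00,
        0.0000e+00]), 'position': array([0.197, 0.513, 0.256]), 'tcp_rot': array([-3.14 , -0.   ,  2.775]), 'force': array([ 0.103, -0.022,  0.046]), 'torque': array([ 0.011, -0.008,  0.016]), 'finger_force': np.float64(0.0), 'gripper_width': np.float64(0.085)}
scene [[542.6, 0.0, 314.6], [0.0, 542.6, 234.0], [0.0, 0.0, 1.0]] [[-0.882, 0.47, -0.015, 0.532], [-0.331, -0.597, 0.73, 0.112], [0.334, 0.65, 0.683, -1.345], [0.0, 0.0, 0.0, 1.0]] ['mtx', 'extrinsics']
top [[523.9, 0.0, 320.9], [0.0, 523.9, 245.1], [0.0, 0.0, 1.0]] [[-0.022, -1.0, 0.012, 0.018], [0.994, -0.021, 0.104, -0.632], [-0.103, 0.014, 0.995, -1.16], [0.0, 0.0, 0.0, 1.0]] ['mtx', 'extrinsics']
```

View pics/top0.png

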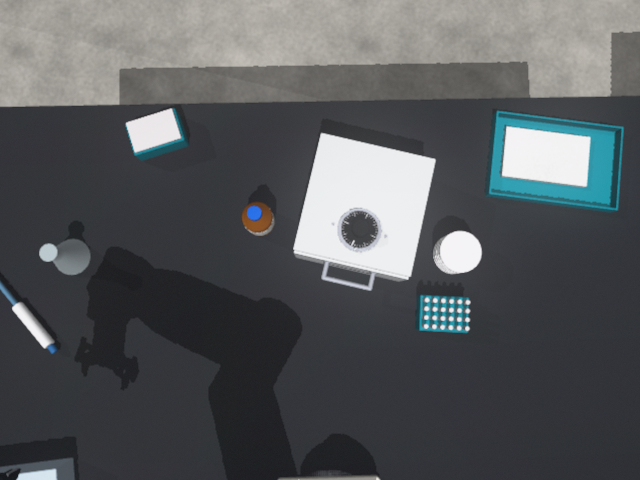

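View pics/scene0.png

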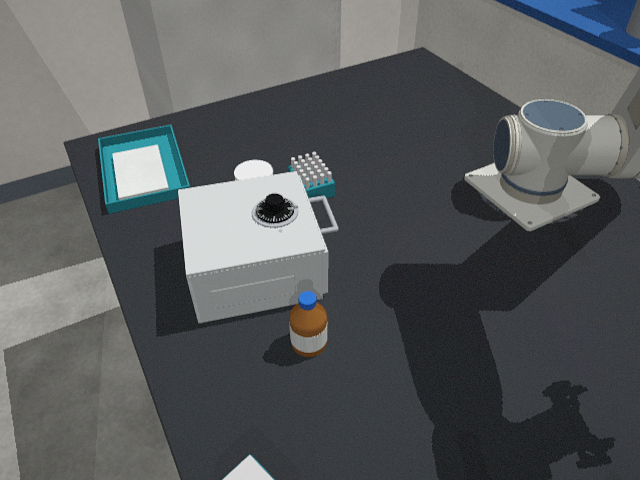

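The top view shows the box with its dial at about (359,230), the handle bar at about (348,287), the bottle at (258,217), the dishes at (458,252) and the rack at (445,313). In the scene view the knob is at about (274,203) and the handle at about (323,215).

```bash
cat > h.py <<'E'
import numpy as np,cv2
from plant import env
def ray(cam,uv,info=None):
    i=info or env.camera_info(cam);K=np.array(i["mtx"]);E=np.array(i["extrinsics"])
    uv=np.atleast_2d(uv).astype(float);d=np.c_[uv,np.ones(len(uv))]@np.linalg.inv(K).T
    d=d*[1,-1,-1];return -E[:3,:3].T@E[:3,3],d@E[:3,:3]   # d has unit depth
def plane(cam,uv,z,info=None):
    o,d=ray(cam,uv,info);return o+d*((z-o[2])/d[:,2])[:,None]
def cloud(cam,depth,info=None):
    v,u=np.mgrid[:480,:640];o,d=ray(cam,np.c_[u.ravel(),v.ravel()],info)
    return (o+d*depth.reshape(-1,1)).reshape(480,640,3)
def two(ra,rb):
    (o1,d1),(o2,d2)=ra,rb;d1=d1[0];d2=d2[0]
    s=np.linalg.lstsq(np.c_[d1,-d2],o2-o1,rcond=None)[0]
    p,q=o1+s[0]*d1,o2+s[1]*d2;return (p+q)/2,np.linalg.norm(p-q)
E
python3 - <<'E'
from h import *
np.set_printoptions(precision=4,suppress=True)
c={};im={}
for n in("top","scene"):
    f=np.load(f"pics/{n}0.npz");im[n]=f["p"];c[n]=cloud(n,f["d"])
    P=c[n];g=im[n].astype(int).min(2)
    m=((abs(P[...,2]-.14)<.008)&(g>110)).astype(np.uint8)
    k,l,s,_=cv2.connectedComponentsWithStats(m);b=1+np.argmax(s[1:,4]);m=l==b
    print(n,"top z",np.median(P[m][:,2]),s[b])
    xy=plane(n,np.argwhere(m)[:,::-1],.14)[:,:2].astype(np.float32)
    print(" rect",cv2.minAreaRect(xy*1000))
    # knob: highest points near dial
    u,v={"top":(359,230),"scene":(274,203)}[n]
    w=np.zeros(m.shape,bool);w[v-30:v+30,u-30:u+30]=1
    kn=w&(P[...,2]>.168)&(P[...,2]<.19)
    print(" knob z",np.percentile(P[kn][:,2],[10,50,90]),kn.sum(),"mean px",np.argwhere(kn).mean(0)[::-1],P[kn].mean(0))
    uv=np.argwhere(kn).mean(0)[::-1];c[n+"k"]=ray(n,uv)
    if 1:
        hb=(abs(P[...,2]-.116)<.012)&(g>70)
        if n=="top":
            w=np.zeros(m.shape,bool);w[255:300,310:390]=1
        else:
            w=np.zeros(m.shape,bool);w[190:240,300:345]=1
        hb&=w;print(" handle n",hb.sum(),P[hb].min(0),P[hb].max(0),np.median(P[hb],0))
print("knob top two views",two(c["topk"],c["scenek"]))
for n,(u,v) in {"dishes":(461,247),"bottle":(254,213),"rack":(445,313)}.items():
    print(n,c["top"][v,u])
cv2.imwrite("pics/crops.png",np.hstack([cv2.resize(im["top"][200:300,300:400,::-1],(400,400),interpolation=cv2.INTER_CUBIC),cv2.resize(im["scene"][170:250,260:340,::-1],(400,400),interpolation=cv2.INTER_CUBIC)]))
E
```

```text
top top z 0.14092093392390703 [  293   133   142   146 13357]
 rect ((702.7926635742188, -85.89471435546875), (249.53732299804688, 262.0498962402344), 75.62800598144531)
 knob z [0.1739 0.1767 0.1791] 248 mean px [359.7944 227.9113] [ 0.6504 -0.0723  0.1765]
 handle n 478 [ 0.5265 -0.1367  0.1041] [0.602  0.0295 0.128 ] [ 0.5512 -0.0464  0.1189]
scene top z 0.1398997541587712 [  178   172   147   106 10397]
 rect ((707.3654174804688, -81.83314514160156), (258.4986572265625, 256.61181640625), 75.64454650878906)
 knob z [0.1712 0.1753 0.1772] 211 mean px [273.7583 200.327 ] [ 0.653  -0.0697  0.1748]
 handle n 301 [ 0.5262 -0.1057  0.1107] [0.5977 0.0276 0.1278] [ 0.5509 -0.037   0.1176]
knob top two views (array([ 0.6513, -0.0729,  0.1717]), np.float64(0.0007708236316519012))
dishes [ 0.6164 -0.3011  0.0822]
bottle [0.6935 0.1454 0.1263]
rack [ 0.4729 -0.2689  0.0433]
```

View pics/crops.png

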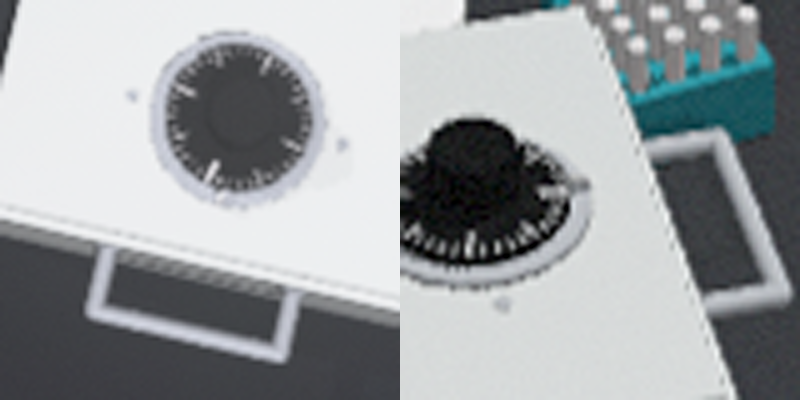

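The crops show the broad 0 mark a little clockwise of the index (crop px (213,172) against (228,195)), so the dial stands near -0.15. Knob, box yaw (about -0.25) and handle all agree with the sizes given, so I move over the knob for a close wrist view.

Call:
arm_command(increments=[{"grip":1,"delta_pos":[-45,-27,-5],"turn":0},{"grip":1,"delta_pos":[-45,-27,-5],"turn":0},{"grip":1,"delta_pos":[-45,-27,-5],"turn":0},{"grip":1,"delta_pos":[-45,-27,-5],"turn":0},{"grip":1,"delta_pos":[-45,-27,-5],"turn":0},{"grip":1,"delta_pos":[-45,-27,-5],"turn":0},{"grip":1,"delta_pos":[-45,-27,-5],"turn":0}], squeeze=50)

```text
time_s: 0.98
position: [0.4242, 0.2225, 0.2913]
tcp_rot: [-3.141, -0.0, 2.775]
force: [0.3, 1.0, 0.3]
gripper_width: 0.0851
finger_force: 0.0
```

Call:
arm_command(increments=[{"grip":1,"delta_pos":[-45,-27,-5],"turn":0},{"grip":1,"delta_pos":[-45,-27,-5],"turn":0},{"grip":1,"delta_pos":[-45,-27,-5],"turn":0},{"grip":1,"delta_pos":[-45,-27,-5],"turn":0},{"grip":1,"delta_pos":[-45,-27,-5],"turn":0},{"grip":1,"delta_pos":[-45,-27,-5],"turn":0},{"grip":1,"delta_pos":[-20,-20,0],"turn":0},{"grip":1,"delta_pos":[0,0,0],"turn":0}])

```text
time_s: 1.98
position: [0.6296, -0.0518, 0.3198]
tcp_rot: [-3.141, -0.002, 2.772]
force: [0.1, 0.2, -0.7]
gripper_width: 0.0858
finger_force: 0.0
```

Run:
```python
from h import *
np.set_printoptions(precision=4,suppress=True)
i=env.camera_info("wrist");o=env.get_obs();p,d=env.capture("wrist")
print(o["time_s"],o["position"],o["tcp_rot"],o["torque"],o["joints"])
E=np.array(i["extrinsics"]);K=np.array(i["mtx"]);print("cam",-E[:3,:3].T@E[:3,3])
q=E@[.651,-.0725,.15,1];uv=K@(q[:3]*[1,-1,-1]);print(uv[:2]/uv[2])
np.savez("pics/w1.npz",p=p,d=d,E=E,K=K);cv2.imwrite("pics/w1.png",p[:,:,::-1])
```

```text
1.975 [ 0.6296 -0.0518  0.3198] [-3.1411 -0.002   2.7722] [0.0523 0.0114 0.0091] [-0.2148  0.4013  0.3916  1.5631 -0.0002  0.1546]
cam [ 0.5693 -0.0285  0.4375]
[307.7378 259.7282]
```

View pics/w1.png

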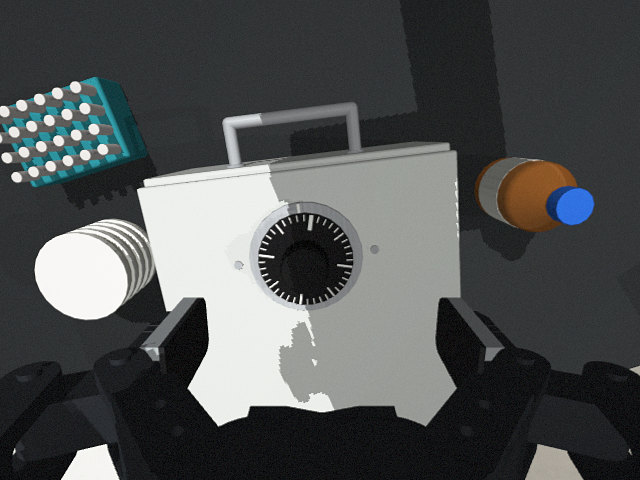

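The wrist view shows the dial centred at about (306,258), the broad 0 mark at (310,222), the index at (298,210), and the handle bar from (228,123) to (352,108).

Run:
```python
from h import *
np.set_printoptions(precision=4,suppress=True)
f=np.load("pics/w1.npz");p=f["p"];info=dict(mtx=f["K"],extrinsics=f["E"])
g=cv2.cvtColor(p,cv2.COLOR_RGB2GRAY)
roi=np.zeros_like(g);roi[205:310,250:365]=1
m=((g<75)&(roi>0)).astype(np.uint8)
k,l,s,c=cv2.connectedComponentsWithStats(m);b=1+np.argmax(s[1:,4]);h=cv2.convexHull(np.argwhere(l==b)[:,::-1].astype(np.int32))[:,0]
P=plane("wrist",h,.15,info)[:,:2]
def fit(P):
    A=np.c_[2*P,np.ones(len(P))];x=np.linalg.lstsq(A,(P**2).sum(1),rcond=None)[0];return x[:2],np.sqrt(x[2]+x[:2]@x[:2])
ctr,r=fit(P);print("disc",ctr,r,s[b],"resid",np.ptp(np.linalg.norm(P-ctr,axis=1)))
# polar profile on disc plane
def prof(rad,z,th):
    X=np.c_[ctr[0]+rad*np.cos(th),ctr[1]+rad*np.sin(th),np.full(len(th),z),np.ones(len(th))]
    q=(X@info["extrinsics"].T)[:,:3]*[1,-1,-1]@info["mtx"].T
    uv=(q[:,:2]/q[:,2:]).astype(np.float32);return cv2.remap(g,uv[None,:,0],uv[None,:,1],cv2.INTER_LINEAR)[0]
th=np.radians(np.arange(0,360,1.))
R=np.stack([prof(x/1000,.15,th) for x in np.arange(24,48,.5)])
cv2.imwrite("pics/pol.png",cv2.resize(R[::-1,130:220],(800,400),interpolation=cv2.INTER_CUBIC))
pr=R[5:15].mean(0);t0=np.arange(140,200);w=np.clip(pr[140:200]-pr[140:200].max()*.5,0,None)
print("marks r26-31",[(int(a),int(v)) for a,v in zip(t0,pr[140:200])if v>90])
# box yaw from front top edge handled earlier; handle bar & box edge from here
mb=((g>95)).astype(np.uint8)
# handle bar: two view: wrist line and scene/top
for n,u in (("bar L",(228,123)),("bar R",(353,108))): print(n,plane("wrist",[u],.119,info))
```

```text
disc [ 0.6504 -0.0742] 0.03765421370672996 [ 259  213   94   92 6032] resid 0.0010951470002167688
marks r26-31 [(149, 135), (150, 179), (151, 187), (152, 186), (153, 183), (154, 162), (155, 97), (196, 110), (197, 166), (198, 183), (199, 138)]
bar L [[ 0.5304 -0.0943  0.119 ]]
bar R [[0.5557 0.0027 0.119 ]]
```

View pics/pol.png

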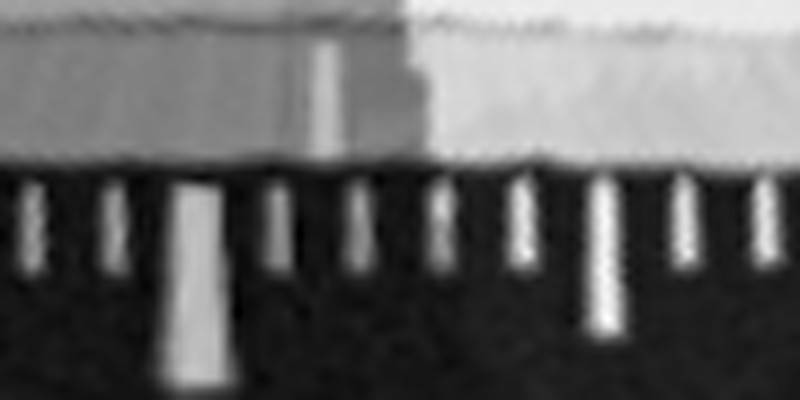

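Centre (0.650,-0.074); 0 mark at 152°, index at about 166°, so the dial starts at about -0.245 rad. Now I turn the tool, centre it and descend over the knob.

Call:
arm_command(increments=[{"grip":1,"delta_pos":[0,0,10],"turn":0.167},{"grip":1,"delta_pos":[0,0,10],"turn":0.167},{"grip":1,"delta_pos":[0,0,10],"turn":0.167},{"grip":1,"delta_pos":[0,0,10],"turn":0.167},{"grip":1,"delta_pos":[0,0,10],"turn":0.167},{"grip":1,"delta_pos":[0,0,10],"turn":0.167},{"grip":1,"delta_pos":[0,0,10],"turn":0.167},{"grip":1,"delta_pos":[-22,20,10],"turn":0},{"grip":1,"delta_pos":[0,0,0],"turn":0},{"grip":1,"delta_pos":[0,0,0],"turn":0}])

```text
time_s: 3.28
position: [0.6492, -0.0701, 0.2416]
tcp_rot: [-3.141, -0.0, 1.607]
force: [-0.3, 0.6, -0.3]
gripper_width: 0.0854
finger_force: 0.0
```

Call:
arm_command(increments=[{"grip":1,"delta_pos":[-3.5,1,21],"turn":0},{"grip":1,"delta_pos":[0,0,20],"turn":0},{"grip":1,"delta_pos":[0,0,20],"turn":0},{"grip":1,"delta_pos":[0,0,0],"turn":0},{"grip":-0.2,"delta_pos":[0,0,0],"turn":0},{"grip":-0.4,"delta_pos":[0,0,0],"turn":0},{"grip":-0.6,"delta_pos":[0,0,0],"turn":0},{"grip":-1,"delta_pos":[0,0,0],"turn":0},{"grip":-1,"delta_pos":[0,0,0],"turn":0}])

```text
time_s: 4.4
position: [0.6507, -0.0746, 0.1814]
tcp_rot: [3.141, 0.0, 1.606]
force: [-2.2, 0.2, 5.9]
gripper_width: 0.0333
finger_force: 49.4
```

```bash
cat > s.py <<'E'
from h import *
np.set_printoptions(precision=3,suppress=True)
o=env.get_obs();print(o["time_s"],o["position"],o["tcp_rot"],"F",o["force"],"T",o["torque"],"q6",o["joints"][5],"w",o["gripper_width"],o["finger_force"])
E
python3 s.py
```

```text
4.4 [ 0.651 -0.075  0.181] [3.141 0.    1.606] F [-2.193  0.192  5.871] T [ 0.141  0.719 -0.09 ] q6 1.2936581038815052 w 0.03334275445875975 49.37237799167633
```

Call:
arm_command(increments=[{"grip":-1,"delta_pos":[0,0,-0.5],"turn":-0.02},{"grip":-1,"delta_pos":[0,0,0],"turn":-0.06},{"grip":-1,"delta_pos":[0,0,0],"turn":-0.12},{"grip":-1,"delta_pos":[0,0,0],"turn":-0.15},{"grip":-1,"delta_pos":[0,0,0],"turn":-0.15},{"grip":-1,"delta_pos":[0,0,0],"turn":-0.12},{"grip":-1,"delta_pos":[0,0,0],"turn":-0.1},{"grip":-1,"delta_pos":[0,0,0],"turn":-0.08},{"grip":-1,"delta_pos":[0,0,0],"turn":0}])

```text
time_s: 5.52
position: [0.6509, -0.0745, 0.1814]
tcp_rot: [3.141, 0.001, 2.406]
force: [-1.8, 1.2, 4.8]
gripper_width: 0.0329
finger_force: 49.6
```

```bash
python3 s.py
```

```text
5.525 [ 0.651 -0.075  0.181] [3.141 0.001 2.406] F [-1.809  1.237  4.774] T [0.202 0.443 0.056] q6 0.49357082239687683 w 0.03294150750422159 49.63227331638336
```

Call:
arm_command(increments=[{"grip":-1,"delta_pos":[0,0,0],"turn":-0.1},{"grip":-1,"delta_pos":[0,0,0],"turn":-0.17},{"grip":-1,"delta_pos":[0,0,0],"turn":-0.17},{"grip":-1,"delta_pos":[0,0,0],"turn":-0.17},{"grip":-1,"delta_pos":[0,0,0],"turn":-0.17},{"grip":-1,"delta_pos":[0,0,0],"turn":-0.17},{"grip":-1,"delta_pos":[0,0,0],"turn":-0.17},{"grip":-1,"delta_pos":[0,0,0],"turn":-0.17},{"grip":-1,"delta_pos":[0,0,0],"turn":-0.1},{"grip":-1,"delta_pos":[0,0,0],"turn":0}])

```text
time_s: 6.78
position: [0.651, -0.0741, 0.1814]
tcp_rot: [3.142, 0.001, -2.487]
force: [-1.9, 3.2, 5.6]
gripper_width: 0.0334
finger_force: 49.7
```

```bash
python3 s.py
python3 - <<'E'
from h import *
for n in("wrist","scene"):
    i=env.camera_info(n);p,d=env.capture(n);np.savez(f"pics/{n}2.npz",p=p,E=i["extrinsics"],K=i["mtx"])
    E=np.array(i["extrinsics"]);q=(E@[.6504,-.074,.15,1])[:3]*[1,-1,-1];q=np.array(i["mtx"])@q;u,v=(q[:2]/q[2]).astype(int);print(n,u,v)
    if n=="wrist":cv2.imwrite("pics/w2.png",p[:,:,::-1])
E
```

```text
6.775 [ 0.651 -0.074  0.181] [ 3.142  0.001 -2.487] F [-1.861  3.219  5.627] T [ 0.68   0.356 -0.083] q6 -0.8962154281517252 w 0.033422795717580056 49.71595644950867
wrist 324 297
scene 274 208
```

View pics/w2.png

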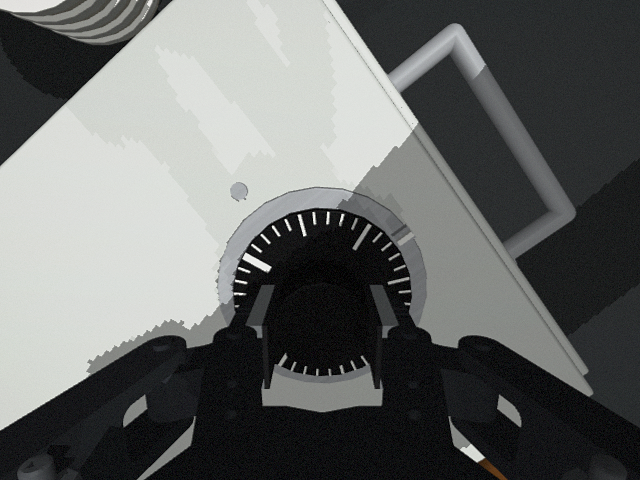

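The close view shows the 0 mark at (257,263), 5 at (302,223), 10 at (362,236) and the index at (403,237): about 12, as the tool's yaw predicts. I measure it exactly.

```bash
cat > dial.py <<'E'
from h import *
def dial(f,yawbox=-.2507,ctr=None):
    p=f["p"];E=f["E"];K=f["K"];g=cv2.cvtColor(p,cv2.COLOR_RGB2GRAY)
    ctr=(.6504,-.0742) if ctr is None else ctr;th=np.radians(np.arange(0,360,.5))
    def prof(r,z):
        X=np.c_[ctr[0]+r*np.cos(th),ctr[1]+r*np.sin(th),np.full(len(th),z),np.ones(len(th))]
        q=(X@E.T)[:,:3]*[1,-1,-1]@K.T;uv=(q[:,:2]/q[:,2:]).astype(np.float32)
        return cv2.remap(g,uv[None,:,0],uv[None,:,1],cv2.INTER_LINEAR)[0]
    m=np.mean([prof(r/1000,.15) for r in (34,35,36)],0);L=np.mean([prof(r/1000,.15) for r in (29,30)],0)
    ix=np.mean([prof(r/1000,.144) for r in (41,42,43,44)],0)
    return np.degrees(th),m,L,ix
E
python3 - <<'E'
from dial import *
th,m,L,ix=dial(np.load("pics/wrist2.npz"))
from scipy.signal import find_peaks
for n,a in(("m",m),("L",L),("ix",ix)):
    k,pr=find_peaks(a,prominence=12,width=1);print(n,[(th[j],int(a[j])) for j in k])
E
```

```text
m [(np.float64(6.000000000000001), 161), (np.float64(14.999999999999998), 149), (np.float64(23.5), 152), (np.float64(32.5), 130), (np.float64(41.5), 129), (np.float64(50.5), 160), (np.float64(59.5), 156), (np.float64(68.5), 151), (np.float64(81.5), 25), (np.float64(106.5), 26), (np.float64(123.5), 132), (np.float64(132.5), 159), (np.float64(141.5), 164), (np.float64(151.0), 160), (np.float64(160.0), 158), (np.float64(169.5), 158), (np.float64(178.5), 162), (np.float64(188.0), 157), (np.float64(197.0), 143), (np.float64(206.0), 237), (np.float64(215.0), 239), (np.float64(224.0), 233), (np.float64(233.0), 240), (np.float64(242.49999999999997), 222), (np.float64(251.0), 228), (np.float64(260.0), 236), (np.float64(269.0), 239), (np.float64(279.5), 238), (np.float64(287.0), 236), (np.float64(295.5), 239), (np.float64(304.5), 209), (np.float64(327.5), 55), (np.float64(339.5), 44), (np.float64(350.50000000000006), 30)]
L [(np.float64(54.5), 18), (np.float64(68.5), 18), (np.float64(99.5), 104), (np.float64(141.5), 163), (np.float64(187.5), 148), (np.float64(233.49999999999997), 242), (np.float64(280.0), 238), (np.float64(318.5), 64), (np.float64(321.0), 64), (np.float64(325.5), 64), (np.float64(327.0), 64), (np.float64(329.5), 64)]
ix [(np.float64(7.499999999999999), 125), (np.float64(16.5), 124), (np.float64(24.5), 121), (np.float64(33.0), 120), (np.float64(41.5), 116), (np.float64(50.0), 117), (np.float64(58.5), 119), (np.float64(66.5), 112), (np.float64(73.5), 26), (np.float64(97.5), 24), (np.float64(163.0), 158), (np.float64(308.5), 180)]
```

Dial reads about 12.4 (1.95 rad), so there is no slip. 0.72 rad more reaches 17.

Call:
arm_command(increments=[{"grip":-1,"delta_pos":[0,0,0],"turn":-0.1},{"grip":-1,"delta_pos":[0,0,0],"turn":-0.15},{"grip":-1,"delta_pos":[0,0,0],"turn":-0.15},{"grip":-1,"delta_pos":[0,0,0],"turn":-0.15},{"grip":-1,"delta_pos":[0,0,0],"turn":-0.1},{"grip":-1,"delta_pos":[0,0,0],"turn":-0.06},{"grip":-1,"delta_pos":[0,0,0],"turn":0},{"grip":-1,"delta_pos":[0,0,0],"turn":0}])

```text
time_s: 7.88
position: [0.6507, -0.074, 0.1814]
tcp_rot: [-3.141, 0.001, -1.778]
force: [-2.8, 4.5, 6.0]
gripper_width: 0.0334
finger_force: 49.8
```

```bash
python3 s.py
python3 - <<'E'
from dial import *
from scipy.signal import find_peaks
i=env.camera_info("wrist");p,d=env.capture("wrist");np.savez("pics/wrist3.npz",p=p,E=i["extrinsics"],K=i["mtx"])
th,m,L,ix=dial(np.load("pics/wrist3.npz"))
for n,a in(("m",m),("L",L),("ix",ix)):
    k,pr=find_peaks(a,prominence=25,width=1);print(n,[(float(th[j]),int(a[j])) for j in k])
E
```

```text
7.875 [ 0.651 -0.074  0.181] [-3.141  0.001 -1.778] F [-2.819  4.533  5.974] T [ 0.742  0.602 -0.002] q6 -1.604861822639718 w 0.03335019489044963 49.77734863758087
m [(7.499999999999999, 51), (46.5, 152), (55.5, 142), (64.0, 137), (73.5, 146), (82.5, 137), (91.5, 152), (100.50000000000001, 145), (110.0, 138), (165.0, 120), (174.0, 149), (183.0, 154), (192.00000000000003, 134), (201.5, 139), (210.5, 224), (219.5, 226), (228.5, 231), (238.0, 220), (246.49999999999997, 223), (255.49999999999997, 220), (264.5, 227), (273.5, 232), (282.5, 231), (291.5, 223), (300.0, 229), (309.0, 144), (319.0, 150), (326.5, 150), (335.5, 146), (344.0, 147)]
L [(141.5, 97), (183.5, 152), (228.5, 229), (274.0, 235), (319.5, 150)]
ix [(48.00000000000001, 112), (65.0, 113), (74.0, 114), (82.5, 111), (162.5, 148), (310.0, 168)]
```

17 is at the index (mark at 165°, index 163–166°). Now right 2.36 rad to 2.

Call:
arm_command(increments=[{"grip":-1,"delta_pos":[0,0,0],"turn":0.1},{"grip":-1,"delta_pos":[0,0,0],"turn":0.17},{"grip":-1,"delta_pos":[0,0,0],"turn":0.17},{"grip":-1,"delta_pos":[0,0,0],"turn":0.17},{"grip":-1,"delta_pos":[0,0,0],"turn":0.17},{"grip":-1,"delta_pos":[0,0,0],"turn":0.17},{"grip":-1,"delta_pos":[0,0,0],"turn":0.17},{"grip":-1,"delta_pos":[0,0,0],"turn":0.17},{"grip":-1,"delta_pos":[0,0,0],"turn":0.11},{"grip":-1,"delta_pos":[0,0,0],"turn":0}])

```text
time_s: 9.18
position: [0.651, -0.0743, 0.1814]
tcp_rot: [3.141, 0.001, 3.103]
force: [-1.1, 1.3, 5.1]
gripper_width: 0.0335
finger_force: 49.7
```

Call:
arm_command(increments=[{"grip":-1,"delta_pos":[0,0,0],"turn":0.1},{"grip":-1,"delta_pos":[0,0,0],"turn":0.17},{"grip":-1,"delta_pos":[0,0,0],"turn":0.17},{"grip":-1,"delta_pos":[0,0,0],"turn":0.17},{"grip":-1,"delta_pos":[0,0,0],"turn":0.15},{"grip":-1,"delta_pos":[0,0,0],"turn":0.1},{"grip":-1,"delta_pos":[0,0,0],"turn":0.05},{"grip":-1,"delta_pos":[0,0,0],"turn":0},{"grip":-1,"delta_pos":[0,0,0],"turn":0}])

```text
time_s: 10.3
position: [0.6509, -0.0746, 0.1814]
tcp_rot: [3.141, 0.0, 2.194]
force: [-2.1, 0.6, 5.7]
gripper_width: 0.0331
finger_force: 49.7
```

```bash
python3 s.py
python3 - <<'E'
from dial import *
from scipy.signal import find_peaks
i=env.camera_info("wrist");p,d=env.capture("wrist");np.savez("pics/wrist4.npz",p=p,E=i["extrinsics"],K=i["mtx"])
th,m,L,ix=dial(np.load("pics/wrist4.npz"))
for n,a in(("m",m),("L",L),("ix",ix)):
    k,pr=find_peaks(a,prominence=25,width=1);print(n,[(float(th[j]),int(a[j])) for j in k])
E
```

```text
10.3 [ 0.651 -0.075  0.181] [3.141 0.    2.194] F [-2.103  0.615  5.734] T [ 0.147  0.516 -0.052] q6 0.7052807451333409 w 0.03307741225059294 49.72587168216705
m [(2.0, 49), (14.0, 64), (31.0, 88), (39.5, 187), (48.5, 192), (57.5, 189), (66.5, 180), (76.0, 184), (85.0, 186), (94.0, 190), (103.0, 197), (112.5, 187), (121.5, 183), (131.0, 184), (140.0, 189), (149.5, 179), (158.5, 185), (168.0, 181), (177.0, 189), (187.5, 188), (195.5, 189), (204.5, 200), (213.5, 253), (222.5, 119), (237.49999999999997, 55), (276.5, 175), (285.0, 170), (294.0, 161), (302.5, 131), (311.5, 115), (320.5, 177), (329.0, 179), (337.5, 188)]
L [(21.0, 83), (48.00000000000001, 194), (93.5, 191), (140.0, 192), (188.0, 189), (243.50000000000003, 104)]
ix [(153.0, 133), (168.0, 186), (211.0, 205), (277.5, 171), (286.5, 142), (294.5, 152), (303.0, 153), (311.0, 150), (319.5, 156), (327.5, 160), (336.0, 151)]
```

The dial is at about 2.2; a touch more to the right, then slowly left, reading the moment while moving.

Call:
arm_command(increments=[{"grip":-1,"delta_pos":[0,0,0],"turn":0.02},{"grip":-1,"delta_pos":[0,0,0],"turn":0.02}])

```text
time_s: 10.6
position: [0.6508, -0.0746, 0.1814]
tcp_rot: [3.141, 0.0, 2.154]
force: [-3.0, 0.7, 5.9]
gripper_width: 0.0339
finger_force: 49.7
```

```bash
python3 s.py
```

```text
10.6 [ 0.651 -0.075  0.181] [3.141 0.    2.154] F [-2.982  0.732  5.918] T [0.146 0.519 0.065] q6 0.7456977762839216 w 0.03385560065857449 49.72796559333801
```

Call:
arm_command(increments=[{"grip":-1,"delta_pos":[0,0,0],"turn":0},{"grip":-1,"delta_pos":[0,0,0],"turn":-0.02},{"grip":-1,"delta_pos":[0,0,0],"turn":-0.02},{"grip":-1,"delta_pos":[0,0,0],"turn":-0.02}])

```text
time_s: 11.1
position: [0.6509, -0.0746, 0.1814]
tcp_rot: [3.141, 0.0, 2.215]
force: [-2.6, 0.4, 5.5]
gripper_width: 0.0334
finger_force: 49.7
```

```bash
python3 s.py
```

```text
11.1 [ 0.651 -0.075  0.181] [3.141 0.    2.215] F [-2.553  0.387  5.46 ] T [ 0.214  0.5   -0.032] q6 0.6845891659193329 w 0.03342397776201147 49.72335755825043
```

Call:
arm_command(increments=[{"grip":-1,"delta_pos":[0,0,0],"turn":-0.02},{"grip":-1,"delta_pos":[0,0,0],"turn":-0.02}])

```text
time_s: 11.35
position: [0.6509, -0.0746, 0.1814]
tcp_rot: [3.141, 0.0, 2.255]
force: [-1.5, 1.6, 5.8]
gripper_width: 0.0332
finger_force: 49.7
```

```bash
python3 s.py
```

```text
11.35 [ 0.651 -0.075  0.181] [3.141 0.    2.255] F [-1.493  1.57   5.794] T [ 0.185  0.413 -0.084] q6 0.6445852951854357 w 0.03321460997744299 49.719682931900024
```

Free running reads about -0.06 N m (left), with 0.03 noise. I continue in short sampled steps; each batch (0.14 rad) is shorter than drop-to-check (0.18 rad).

```bash
cat > t.py <<'E'
from plant import env
import numpy as np
a=[];b=[]
for k in range(4):
    o=env.get_obs();a.append(o["torque"][2]);b.append(o["tau"][5])
    if k<3: env.capture("wrist")
print("yaw %.3f"%(o["tcp_rot"][2]%6.2832),"Tz",np.round(a,3),"mean %.3f"%np.mean(a),"tau6",np.round(b,3),"t",o["time_s"])
E
python3 t.py
```

```text
yaw 2.255 Tz [-0.084  0.032  0.015  0.042] mean 0.001 tau6 [ 0.193  0.121 -0.171 -0.044] t 11.5
```

Call:
arm_command(increments=[{"grip":-1,"delta_pos":[0,0,0],"turn":-0.0175},{"grip":-1,"delta_pos":[0,0,0],"turn":-0.0175}])

```text
time_s: 11.75
position: [0.6509, -0.0746, 0.1814]
tcp_rot: [3.141, 0.001, 2.29]
force: [-2.0, 1.9, 6.5]
gripper_width: 0.0331
finger_force: 49.7
```

```bash
python3 t.py
```

```text
yaw 2.289 Tz [-0.036  0.02   0.025  0.031] mean 0.010 tau6 [ 0.175  0.11  -0.139 -0.03 ] t 11.9
```

Call:
arm_command(increments=[{"grip":-1,"delta_pos":[0,0,0],"turn":-0.0175},{"grip":-1,"delta_pos":[0,0,0],"turn":-0.0175}])

```text
time_s: 12.15
position: [0.6509, -0.0745, 0.1814]
tcp_rot: [3.141, 0.001, 2.325]
force: [-1.9, 1.5, 5.5]
gripper_width: 0.0333
finger_force: 49.7
```

```bash
python3 t.py
```

```text
yaw 2.325 Tz [0.006 0.04  0.029 0.031] mean 0.027 tau6 [ 0.167  0.117 -0.129 -0.02 ] t 12.3
```

```bash
cat > r.py <<'E'
from plant import env
o=env.get_obs();print("yaw %.4f Tz %.3f tau6 %.3f dq6 %.3f t %.2f"%(o["tcp_rot"][2]%6.2832,o["torque"][2],o["tau"][5],o["dq"][5],o["time_s"]))
E
python3 r.py
```

```text
yaw 2.3245 Tz 0.031 tau6 -0.020 dq6 0.003 t 12.30
```

Call:
arm_command(increments=[{"grip":-1,"delta_pos":[0,0,0],"turn":-0.0175},{"grip":-1,"delta_pos":[0,0,0],"turn":-0.0175}])

```text
time_s: 12.55
position: [0.6509, -0.0745, 0.1814]
tcp_rot: [3.141, 0.0, 2.36]
force: [-1.4, 1.0, 5.5]
gripper_width: 0.0332
finger_force: 49.7
```

```bash
python3 r.py
```

```text
yaw 2.3598 Tz -0.077 tau6 0.161 dq6 -0.140 t 12.55
```

Call:
arm_command(increments=[{"grip":-1,"delta_pos":[0,0,0],"turn":-0.0175}])

```text
time_s: 12.68
position: [0.6509, -0.0745, 0.1814]
tcp_rot: [3.141, 0.001, 2.377]
force: [-1.7, 1.9, 5.6]
gripper_width: 0.0335
finger_force: 49.7
```

```bash
python3 r.py
```

```text
yaw 2.3774 Tz -0.047 tau6 0.156 dq6 -0.140 t 12.68
```

Call:
arm_command(increments=[{"grip":-1,"delta_pos":[0,0,0],"turn":-0.0175}])

```text
time_s: 12.8
position: [0.6509, -0.0745, 0.1814]
tcp_rot: [3.141, 0.001, 2.395]
force: [-3.1, 1.8, 5.8]
gripper_width: 0.0333
finger_force: 49.7
```

```bash
python3 r.py
```

```text
yaw 2.3948 Tz -0.121 tau6 0.153 dq6 -0.139 t 12.80
```

Call:
arm_command(increments=[{"grip":-1,"delta_pos":[0,0,0],"turn":-0.0175}])

```text
time_s: 12.92
position: [0.6509, -0.0745, 0.1814]
tcp_rot: [3.141, 0.001, 2.412]
force: [-1.7, 1.0, 6.4]
gripper_width: 0.033
finger_force: 49.7
```

```bash
python3 r.py
```

```text
yaw 2.4123 Tz -0.050 tau6 0.150 dq6 -0.139 t 12.93
```

The joint-6 torque is a clean signal (0.15). Continuing.

Call:
arm_command(increments=[{"grip":-1,"delta_pos":[0,0,0],"turn":-0.0175},{"grip":-1,"delta_pos":[0,0,0],"turn":-0.0175}])

```text
time_s: 13.18
position: [0.6509, -0.0745, 0.1814]
tcp_rot: [3.141, 0.001, 2.447]
force: [-1.7, 1.2, 6.2]
gripper_width: 0.0332
finger_force: 49.7
```

```bash
python3 r.py
```

```text
yaw 2.4474 Tz -0.082 tau6 0.141 dq6 -0.139 t 13.18
```

Call:
arm_command(increments=[{"grip":-1,"delta_pos":[0,0,0],"turn":-0.0175},{"grip":-1,"delta_pos":[0,0,0],"turn":-0.0175}])

```text
time_s: 13.42
position: [0.6509, -0.0745, 0.1814]
tcp_rot: [3.141, 0.001, 2.482]
force: [-2.1, 2.0, 5.5]
gripper_width: 0.033
finger_force: 49.7
```

```bash
python3 r.py
```

```text
yaw 2.4824 Tz -0.063 tau6 0.149 dq6 -0.138 t 13.43
```

Call:
arm_command(increments=[{"grip":-1,"delta_pos":[0,0,0],"turn":-0.0175},{"grip":-1,"delta_pos":[0,0,0],"turn":-0.0175}])

```text
time_s: 13.68
position: [0.6509, -0.0745, 0.1814]
tcp_rot: [3.141, 0.001, 2.517]
force: [-1.5, 2.6, 4.7]
gripper_width: 0.0331
finger_force: 49.7
```

```bash
python3 r.py
```

```text
yaw 2.5174 Tz -0.022 tau6 0.167 dq6 -0.139 t 13.68
```

Call:
arm_command(increments=[{"grip":-1,"delta_pos":[0,0,0],"turn":-0.0175},{"grip":-1,"delta_pos":[0,0,0],"turn":-0.0175}])

```text
time_s: 13.92
position: [0.651, -0.0745, 0.1814]
tcp_rot: [3.141, 0.001, 2.552]
force: [-1.7, 2.2, 5.4]
gripper_width: 0.0333
finger_force: 49.7
```

```bash
python3 r.py
```

```text
yaw 2.5524 Tz -0.048 tau6 0.168 dq6 -0.142 t 13.93
```

Call:
arm_command(increments=[{"grip":-1,"delta_pos":[0,0,0],"turn":-0.0175},{"grip":-1,"delta_pos":[0,0,0],"turn":-0.0175}])

```text
time_s: 14.18
position: [0.651, -0.0745, 0.1814]
tcp_rot: [3.141, 0.001, 2.587]
force: [-1.5, 1.7, 5.8]
gripper_width: 0.0332
finger_force: 49.7
```

```bash
python3 r.py
```

```text
yaw 2.5874 Tz -0.104 tau6 0.157 dq6 -0.139 t 14.18
```

Call:
arm_command(increments=[{"grip":-1,"delta_pos":[0,0,0],"turn":-0.0175},{"grip":-1,"delta_pos":[0,0,0],"turn":-0.0175}])

```text
time_s: 14.42
position: [0.651, -0.0745, 0.1814]
tcp_rot: [3.141, 0.001, 2.622]
force: [-1.5, 2.0, 4.5]
gripper_width: 0.0336
finger_force: 49.7
```

```bash
python3 r.py
```

```text
yaw 2.6225 Tz -0.064 tau6 0.155 dq6 -0.140 t 14.43
```

Call:
arm_command(increments=[{"grip":-1,"delta_pos":[0,0,0],"turn":-0.0175},{"grip":-1,"delta_pos":[0,0,0],"turn":-0.0175}])

```text
time_s: 14.68
position: [0.651, -0.0745, 0.1814]
tcp_rot: [3.141, 0.001, 2.657]
force: [-0.9, 1.4, 5.8]
gripper_width: 0.0334
finger_force: 49.7
```

```bash
python3 r.py
```

```text
yaw 2.6574 Tz -0.105 tau6 0.151 dq6 -0.138 t 14.68
```

Call:
arm_command(increments=[{"grip":-1,"delta_pos":[0,0,0],"turn":-0.0175},{"grip":-1,"delta_pos":[0,0,0],"turn":-0.0175}])

```text
time_s: 14.92
position: [0.651, -0.0745, 0.1814]
tcp_rot: [3.141, 0.001, 2.692]
force: [-1.2, 2.3, 5.2]
gripper_width: 0.0332
finger_force: 49.7
```

```bash
python3 r.py
```

```text
yaw 2.6924 Tz -0.101 tau6 0.141 dq6 -0.139 t 14.93
```

Call:
arm_command(increments=[{"grip":-1,"delta_pos":[0,0,0],"turn":-0.0175},{"grip":-1,"delta_pos":[0,0,0],"turn":-0.0175}])

```text
time_s: 15.18
position: [0.651, -0.0745, 0.1814]
tcp_rot: [3.141, 0.001, 2.727]
force: [-2.8, 1.6, 6.0]
gripper_width: 0.0332
finger_force: 49.7
```

```bash
python3 r.py
```

```text
yaw 2.7274 Tz -0.122 tau6 0.150 dq6 -0.140 t 15.18
```

Call:
arm_command(increments=[{"grip":-1,"delta_pos":[0,0,0],"turn":-0.0175},{"grip":-1,"delta_pos":[0,0,0],"turn":-0.0175}])

```text
time_s: 15.42
position: [0.651, -0.0745, 0.1814]
tcp_rot: [3.141, 0.001, 2.762]
force: [-1.7, 1.6, 6.2]
gripper_width: 0.0332
finger_force: 49.7
```

```bash
python3 r.py
```

```text
yaw 2.7625 Tz -0.065 tau6 0.167 dq6 -0.136 t 15.43
```

Call:
arm_command(increments=[{"grip":-1,"delta_pos":[0,0,0],"turn":-0.0175},{"grip":-1,"delta_pos":[0,0,0],"turn":-0.0175}])

```text
time_s: 15.68
position: [0.651, -0.0744, 0.1814]
tcp_rot: [3.141, 0.001, 2.797]
force: [-2.3, 2.5, 5.4]
gripper_width: 0.0331
finger_force: 49.7
```

```bash
python3 r.py
```

```text
yaw 2.7975 Tz -0.050 tau6 0.168 dq6 -0.139 t 15.68
```

Call:
arm_command(increments=[{"grip":-1,"delta_pos":[0,0,0],"turn":-0.0175},{"grip":-1,"delta_pos":[0,0,0],"turn":-0.0175}])

```text
time_s: 15.92
position: [0.651, -0.0744, 0.1814]
tcp_rot: [3.141, 0.001, 2.832]
force: [-1.2, 3.1, 5.3]
gripper_width: 0.0332
finger_force: 49.7
```

```bash
python3 r.py
```

```text
yaw 2.8324 Tz -0.038 tau6 0.158 dq6 -0.139 t 15.93
```

Call:
arm_command(increments=[{"grip":-1,"delta_pos":[0,0,0],"turn":-0.0175},{"grip":-1,"delta_pos":[0,0,0],"turn":-0.0175}])

```text
time_s: 16.18
position: [0.651, -0.0744, 0.1814]
tcp_rot: [3.141, 0.001, 2.868]
force: [-1.5, 2.2, 5.7]
gripper_width: 0.0333
finger_force: 49.7
```

```bash
python3 r.py
```

```text
yaw 2.8675 Tz -0.098 tau6 0.154 dq6 -0.140 t 16.18
```

Call:
arm_command(increments=[{"grip":-1,"delta_pos":[0,0,0],"turn":-0.0175},{"grip":-1,"delta_pos":[0,0,0],"turn":-0.0175}])

```text
time_s: 16.42
position: [0.651, -0.0744, 0.1814]
tcp_rot: [3.141, 0.001, 2.902]
force: [-1.0, 2.3, 5.4]
gripper_width: 0.0332
finger_force: 49.7
```

```bash
python3 r.py
```

```text
yaw 2.9025 Tz -0.072 tau6 0.149 dq6 -0.139 t 16.43
```

Call:
arm_command(increments=[{"grip":-1,"delta_pos":[0,0,0],"turn":-0.0175},{"grip":-1,"delta_pos":[0,0,0],"turn":-0.0175}])

```text
time_s: 16.68
position: [0.651, -0.0744, 0.1814]
tcp_rot: [3.141, 0.001, 2.937]
force: [-1.4, 3.1, 5.5]
gripper_width: 0.0332
finger_force: 49.7
```

```bash
python3 r.py
```

```text
yaw 2.9375 Tz -0.089 tau6 0.141 dq6 -0.140 t 16.68
```

Call:
arm_command(increments=[{"grip":-1,"delta_pos":[0,0,0],"turn":-0.0175},{"grip":-1,"delta_pos":[0,0,0],"turn":-0.0175}])

```text
time_s: 16.92
position: [0.651, -0.0744, 0.1814]
tcp_rot: [3.141, 0.001, 2.973]
force: [-0.5, 3.3, 4.7]
gripper_width: 0.0332
finger_force: 49.7
```

```bash
python3 r.py
```

```text
yaw 2.9725 Tz -0.064 tau6 0.151 dq6 -0.141 t 16.93
```

Call:
arm_command(increments=[{"grip":-1,"delta_pos":[0,0,0],"turn":-0.0175},{"grip":-1,"delta_pos":[0,0,0],"turn":-0.0175}])

```text
time_s: 17.18
position: [0.651, -0.0744, 0.1815]
tcp_rot: [3.141, 0.001, 3.008]
force: [-1.4, 1.5, 5.6]
gripper_width: 0.0335
finger_force: 49.7
```

```bash
python3 r.py
```

```text
yaw 3.0076 Tz -0.021 tau6 0.169 dq6 -0.139 t 17.18
```

Call:
arm_command(increments=[{"grip":-1,"delta_pos":[0,0,0],"turn":-0.0175},{"grip":-1,"delta_pos":[0,0,0],"turn":-0.0175}])

```text
time_s: 17.42
position: [0.651, -0.0743, 0.1814]
tcp_rot: [3.141, 0.001, 3.043]
force: [-1.4, 2.1, 5.8]
gripper_width: 0.0335
finger_force: 49.7
```

```bash
python3 r.py
```

```text
yaw 3.0426 Tz -0.068 tau6 0.166 dq6 -0.139 t 17.43
```

Call:
arm_command(increments=[{"grip":-1,"delta_pos":[0,0,0],"turn":-0.0175},{"grip":-1,"delta_pos":[0,0,0],"turn":-0.0175}])

```text
time_s: 17.68
position: [0.651, -0.0743, 0.1814]
tcp_rot: [3.141, 0.001, 3.078]
force: [-1.3, 2.4, 5.3]
gripper_width: 0.0334
finger_force: 49.7
```

```bash
python3 r.py
```

```text
yaw 3.0776 Tz -0.105 tau6 0.158 dq6 -0.138 t 17.68
```

Call:
arm_command(increments=[{"grip":-1,"delta_pos":[0,0,0],"turn":-0.0175},{"grip":-1,"delta_pos":[0,0,0],"turn":-0.0175}])

```text
time_s: 17.92
position: [0.651, -0.0743, 0.1814]
tcp_rot: [3.141, 0.001, 3.113]
force: [-0.9, 2.9, 5.4]
gripper_width: 0.0331
finger_force: 49.7
```

```bash
python3 r.py
```

```text
yaw 3.1126 Tz -0.084 tau6 0.152 dq6 -0.138 t 17.93
```

Call:
arm_command(increments=[{"grip":-1,"delta_pos":[0,0,0],"turn":-0.0175},{"grip":-1,"delta_pos":[0,0,0],"turn":-0.0175}])

```text
time_s: 18.18
position: [0.651, -0.0743, 0.1814]
tcp_rot: [3.141, 0.001, -3.136]
force: [-1.0, 2.5, 5.8]
gripper_width: 0.0337
finger_force: 49.7
```

```bash
python3 r.py
```

```text
yaw 3.1475 Tz -0.040 tau6 0.148 dq6 -0.139 t 18.18
```

Call:
arm_command(increments=[{"grip":-1,"delta_pos":[0,0,0],"turn":-0.0175},{"grip":-1,"delta_pos":[0,0,0],"turn":-0.0175}])

```text
time_s: 18.42
position: [0.651, -0.0743, 0.1814]
tcp_rot: [3.141, 0.001, -3.101]
force: [-1.4, 2.3, 5.7]
gripper_width: 0.033
finger_force: 49.7
```

```bash
python3 r.py
```

```text
yaw 3.1826 Tz -0.097 tau6 0.140 dq6 -0.137 t 18.43
```

Call:
arm_command(increments=[{"grip":-1,"delta_pos":[0,0,0],"turn":-0.0175},{"grip":-1,"delta_pos":[0,0,0],"turn":-0.0175}])

```text
time_s: 18.68
position: [0.651, -0.0743, 0.1814]
tcp_rot: [3.141, 0.001, -3.066]
force: [-1.2, 2.9, 4.9]
gripper_width: 0.0332
finger_force: 49.7
```

```bash
python3 r.py
```

```text
yaw 3.2176 Tz -0.051 tau6 0.152 dq6 -0.138 t 18.68
```

Call:
arm_command(increments=[{"grip":-1,"delta_pos":[0,0,0],"turn":-0.0175},{"grip":-1,"delta_pos":[0,0,0],"turn":-0.0175}])

```text
time_s: 18.92
position: [0.651, -0.0743, 0.1814]
tcp_rot: [3.141, 0.001, -3.031]
force: [-1.4, 3.2, 5.3]
gripper_width: 0.0335
finger_force: 49.7
```

```bash
python3 r.py
```

```text
yaw 3.2526 Tz -0.090 tau6 0.168 dq6 -0.139 t 18.93
```

Call:
arm_command(increments=[{"grip":-1,"delta_pos":[0,0,0],"turn":-0.0175},{"grip":-1,"delta_pos":[0,0,0],"turn":-0.0175}])

```text
time_s: 19.18
position: [0.651, -0.0743, 0.1814]
tcp_rot: [3.141, 0.001, -2.996]
force: [-1.9, 2.1, 5.4]
gripper_width: 0.0335
finger_force: 49.7
```

```bash
python3 r.py
```

```text
yaw 3.2877 Tz -0.048 tau6 0.165 dq6 -0.141 t 19.18
```

Call:
arm_command(increments=[{"grip":-1,"delta_pos":[0,0,0],"turn":-0.0175},{"grip":-1,"delta_pos":[0,0,0],"turn":-0.0175}])

```text
time_s: 19.42
position: [0.651, -0.0742, 0.1814]
tcp_rot: [3.141, 0.001, -2.961]
force: [-1.0, 3.2, 6.3]
gripper_width: 0.0334
finger_force: 49.7
```

```bash
python3 r.py
```

```text
yaw 3.3226 Tz -0.066 tau6 0.155 dq6 -0.140 t 19.43
```

Call:
arm_command(increments=[{"grip":-1,"delta_pos":[0,0,0],"turn":-0.0175},{"grip":-1,"delta_pos":[0,0,0],"turn":-0.0175}])

```text
time_s: 19.68
position: [0.651, -0.0742, 0.1814]
tcp_rot: [3.141, 0.001, -2.926]
force: [-1.8, 2.1, 5.6]
gripper_width: 0.033
finger_force: 49.7
```

```bash
python3 r.py
```

```text
yaw 3.3576 Tz -0.003 tau6 0.152 dq6 -0.140 t 19.68
```

Call:
arm_command(increments=[{"grip":-1,"delta_pos":[0,0,0],"turn":-0.0175},{"grip":-1,"delta_pos":[0,0,0],"turn":-0.0175}])

```text
time_s: 19.92
position: [0.651, -0.0742, 0.1814]
tcp_rot: [3.141, 0.001, -2.891]
force: [-1.2, 2.9, 5.0]
gripper_width: 0.0335
finger_force: 49.7
```

```bash
python3 r.py
```

```text
yaw 3.3926 Tz -0.074 tau6 0.149 dq6 -0.140 t 19.93
```

Call:
arm_command(increments=[{"grip":-1,"delta_pos":[0,0,0],"turn":-0.0175},{"grip":-1,"delta_pos":[0,0,0],"turn":-0.0175}])

```text
time_s: 20.18
position: [0.651, -0.0742, 0.1814]
tcp_rot: [3.141, 0.001, -2.856]
force: [-1.3, 3.4, 5.4]
gripper_width: 0.0328
finger_force: 49.7
```

```bash
python3 r.py
```

```text
yaw 3.4276 Tz -0.098 tau6 0.145 dq6 -0.140 t 20.18
```

Call:
arm_command(increments=[{"grip":-1,"delta_pos":[0,0,0],"turn":-0.0175},{"grip":-1,"delta_pos":[0,0,0],"turn":-0.0175}])

```text
time_s: 20.42
position: [0.651, -0.0742, 0.1814]
tcp_rot: [3.141, 0.001, -2.821]
force: [-1.6, 2.9, 5.3]
gripper_width: 0.0333
finger_force: 49.7
```

```bash
python3 r.py
```

```text
yaw 3.4626 Tz -0.107 tau6 0.155 dq6 -0.139 t 20.43
```

Call:
arm_command(increments=[{"grip":-1,"delta_pos":[0,0,0],"turn":-0.0175},{"grip":-1,"delta_pos":[0,0,0],"turn":-0.0175}])

```text
time_s: 20.68
position: [0.651, -0.0742, 0.1814]
tcp_rot: [3.141, 0.001, -2.786]
force: [-0.6, 3.3, 6.4]
gripper_width: 0.0334
finger_force: 49.7
```

```bash
python3 r.py
```

```text
yaw 3.4977 Tz -0.045 tau6 0.178 dq6 -0.140 t 20.68
```

Call:
arm_command(increments=[{"grip":-1,"delta_pos":[0,0,0],"turn":-0.0175},{"grip":-1,"delta_pos":[0,0,0],"turn":-0.0175}])

```text
time_s: 20.92
position: [0.651, -0.0742, 0.1814]
tcp_rot: [3.141, 0.001, -2.75]
force: [-1.3, 3.0, 5.6]
gripper_width: 0.0332
finger_force: 49.6
```

```bash
python3 r.py
```

```text
yaw 3.5327 Tz 0.007 tau6 0.196 dq6 -0.141 t 20.93
```

Call:
arm_command(increments=[{"grip":-1,"delta_pos":[0,0,0],"turn":-0.0175}])

```text
time_s: 21.05
position: [0.651, -0.0742, 0.1814]
tcp_rot: [3.141, 0.001, -2.733]
force: [-0.7, 2.9, 6.3]
gripper_width: 0.0334
finger_force: 49.6
```

```bash
python3 r.py
```

```text
yaw 3.5503 Tz -0.023 tau6 0.208 dq6 -0.139 t 21.05
```

The joint torque rises (0.15 to 0.21) and the moment falls: the latch is dropping (from yaw about 3.49). Smaller batches now; the check is expected near yaw 3.67.

Call:
arm_command(increments=[{"grip":-1,"delta_pos":[0,0,0],"turn":-0.015},{"grip":-1,"delta_pos":[0,0,0],"turn":-0.015}])

```text
time_s: 21.3
position: [0.651, -0.0742, 0.1814]
tcp_rot: [3.141, 0.001, -2.703]
force: [-2.2, 3.2, 4.9]
gripper_width: 0.0334
finger_force: 49.7
```

```bash
python3 r.py
```

```text
yaw 3.5802 Tz -0.039 tau6 0.195 dq6 -0.119 t 21.30
```

Call:
arm_command(increments=[{"grip":-1,"delta_pos":[0,0,0],"turn":-0.015}])

```text
time_s: 21.42
position: [0.651, -0.0741, 0.1814]
tcp_rot: [3.141, 0.001, -2.688]
force: [-1.0, 2.5, 4.9]
gripper_width: 0.0331
finger_force: 49.7
```

```bash
python3 r.py
```

```text
yaw 3.5952 Tz -0.059 tau6 0.201 dq6 -0.118 t 21.43
```

Call:
arm_command(increments=[{"grip":-1,"delta_pos":[0,0,0],"turn":-0.015},{"grip":-1,"delta_pos":[0,0,0],"turn":-0.015}])

```text
time_s: 21.68
position: [0.651, -0.0741, 0.1814]
tcp_rot: [3.141, 0.001, -2.658]
force: [-1.0, 2.5, 6.5]
gripper_width: 0.0328
finger_force: 49.7
```

```bash
python3 r.py
```

```text
yaw 3.6252 Tz 0.056 tau6 0.233 dq6 -0.121 t 21.68
```

Call:
arm_command(increments=[{"grip":-1,"delta_pos":[0,0,0],"turn":-0.015}])

```text
time_s: 21.8
position: [0.651, -0.0741, 0.1814]
tcp_rot: [3.141, 0.001, -2.643]
force: [-1.8, 2.6, 5.8]
gripper_width: 0.0332
finger_force: 49.7
```

```bash
python3 r.py
```

```text
yaw 3.6402 Tz -0.003 tau6 0.181 dq6 -0.119 t 21.80
```

Call:
arm_command(increments=[{"grip":-1,"delta_pos":[0,0,0],"turn":-0.015}])

```text
time_s: 21.92
position: [0.651, -0.0742, 0.1814]
tcp_rot: [3.141, 0.001, -2.628]
force: [-1.5, 3.3, 6.6]
gripper_width: 0.0332
finger_force: 49.7
```

```bash
python3 r.py
```

```text
yaw 3.6551 Tz -0.019 tau6 0.165 dq6 -0.117 t 21.93
```

Call:
arm_command(increments=[{"grip":-1,"delta_pos":[0,0,0],"turn":-0.015}])

```text
time_s: 22.05
position: [0.651, -0.0742, 0.1814]
tcp_rot: [3.141, 0.001, -2.613]
force: [-1.9, 2.9, 5.8]
gripper_width: 0.0334
finger_force: 49.7
```

```bash
python3 r.py
```

```text
yaw 3.6701 Tz 0.035 tau6 0.167 dq6 -0.121 t 22.05
```

Call:
arm_command(increments=[{"grip":-1,"delta_pos":[0,0,0],"turn":-0.015}])

```text
time_s: 22.18
position: [0.651, -0.0741, 0.1814]
tcp_rot: [3.141, 0.001, -2.598]
force: [-1.8, 2.8, 6.4]
gripper_width: 0.0337
finger_force: 49.7
```

```bash
python3 r.py
```

```text
yaw 3.6852 Tz -0.032 tau6 0.167 dq6 -0.120 t 22.18
```

Call:
arm_command(increments=[{"grip":-1,"delta_pos":[0,0,0],"turn":-0.015}])

```text
time_s: 22.3
position: [0.651, -0.0741, 0.1814]
tcp_rot: [3.141, 0.001, -2.583]
force: [-0.6, 3.4, 5.2]
gripper_width: 0.0334
finger_force: 49.7
```

```bash
python3 r.py
```

```text
yaw 3.7002 Tz -0.029 tau6 0.167 dq6 -0.120 t 22.30
```

Call:
arm_command(increments=[{"grip":-1,"delta_pos":[0,0,0],"turn":-0.015}])

```text
time_s: 22.42
position: [0.651, -0.0741, 0.1814]
tcp_rot: [3.141, 0.001, -2.568]
force: [-1.5, 3.8, 4.8]
gripper_width: 0.0331
finger_force: 49.7
```

```bash
python3 r.py
```

```text
yaw 3.7152 Tz -0.005 tau6 0.167 dq6 -0.120 t 22.43
```

Call:
arm_command(increments=[{"grip":-1,"delta_pos":[0,0,0],"turn":-0.015}])

```text
time_s: 22.55
position: [0.651, -0.0741, 0.1814]
tcp_rot: [3.141, 0.001, -2.553]
force: [-1.1, 3.9, 5.5]
gripper_width: 0.0331
finger_force: 49.7
```

```bash
python3 r.py
```

```text
yaw 3.7301 Tz -0.013 tau6 0.167 dq6 -0.120 t 22.55
```

Call:
arm_command(increments=[{"grip":-1,"delta_pos":[0,0,0],"turn":-0.015}])

```text
time_s: 22.68
position: [0.651, -0.0741, 0.1814]
tcp_rot: [3.141, 0.001, -2.538]
force: [-1.4, 3.5, 5.7]
gripper_width: 0.0331
finger_force: 49.7
```

```bash
python3 r.py
```

```text
yaw 3.7452 Tz -0.086 tau6 0.152 dq6 -0.119 t 22.68
```

Call:
arm_command(increments=[{"grip":-1,"delta_pos":[0,0,0],"turn":-0.015}])

```text
time_s: 22.8
position: [0.651, -0.0741, 0.1814]
tcp_rot: [3.142, 0.001, -2.523]
force: [-2.0, 2.5, 5.1]
gripper_width: 0.0334
finger_force: 49.7
```

```bash
python3 r.py
```

```text
yaw 3.7601 Tz -0.043 tau6 0.102 dq6 -0.117 t 22.80
```

The check has begun (joint torque falling from 0.167 to 0.102). Small steps to 0.15–0.25 N m above.

Call:
arm_command(increments=[{"grip":-1,"delta_pos":[0,0,0],"turn":-0.015}])

```text
time_s: 22.92
position: [0.651, -0.0741, 0.1814]
tcp_rot: [3.141, 0.001, -2.508]
force: [-1.5, 3.0, 5.3]
gripper_width: 0.0336
finger_force: 49.7
```

```bash
python3 t.py
```

```text
yaw 3.775 Tz [-0.14  -0.105 -0.043 -0.088] mean -0.094 tau6 [ 0.037 -0.025 -0.233 -0.138] t 23.075
```

Call:
arm_command(increments=[{"grip":-1,"delta_pos":[0,0,0],"turn":-0.012}])

```text
time_s: 23.2
position: [0.651, -0.0741, 0.1814]
tcp_rot: [3.142, 0.001, -2.497]
force: [-1.6, 4.1, 5.0]
gripper_width: 0.0333
finger_force: 49.7
```

```bash
python3 t.py
```

```text
yaw 3.787 Tz [-0.218 -0.088 -0.142 -0.119] mean -0.142 tau6 [ 0.017 -0.089 -0.249 -0.178] t 23.35
```

Held moment is about 0.17 above free running: stop. Release, rise, and turn towards the handle.

Call:
arm_command(increments=[{"grip":0,"delta_pos":[0,0,0],"turn":0},{"grip":1,"delta_pos":[0,0,0],"turn":0},{"grip":1,"delta_pos":[0,0,0],"turn":0},{"grip":1,"delta_pos":[0,0,-30],"turn":0},{"grip":1,"delta_pos":[0,0,-40],"turn":0},{"grip":1,"delta_pos":[0,0,-20],"turn":-0.169},{"grip":1,"delta_pos":[0,0,0],"turn":-0.169},{"grip":1,"delta_pos":[0,0,0],"turn":-0.169},{"grip":1,"delta_pos":[0,0,0],"turn":-0.169},{"grip":1,"delta_pos":[0,0,0],"turn":0}])

```text
time_s: 24.6
position: [0.6508, -0.0747, 0.2707]
tcp_rot: [3.141, -0.0, -1.821]
force: [0.0, -0.4, 0.9]
gripper_width: 0.0852
finger_force: 0.0
```

```bash
python3 s.py
python3 - <<'E'
from h import *
np.set_printoptions(precision=4,suppress=True)
def bar(n,z=.114):
    i=env.camera_info(n);p,d=env.capture(n);np.savez(f"pics/{n}5.npz",p=p,d=d)
    if n=="wrist":cv2.imwrite("pics/w5.png",p[:,:,::-1])
    P=cloud(n,d,i);R=np.array([[np.cos(.2507),-np.sin(.2507)],[np.sin(.2507),np.cos(.2507)]])
    B=(P[...,:2]-[.6508,-.0742])@R.T   # box axes, from the dial axis
    m=(P[...,2]>.1)&(P[...,2]<.135)&(B[...,0]<-.09)&(B[...,0]>-.125)&(abs(B[...,1])<.06)
    print(n,m.sum(),"z pct",np.percentile(P[m][:,2],[5,50,95]),"bx pct",np.percentile(B[m][:,0],[5,50,95]),"by",np.percentile(B[m][:,1],[2,98]))
    return m,i
for n in("wrist","scene","top"):
    try: bar(n)
    except Exception as e: print(n,e)
E
```

```text
24.6 [ 0.651 -0.075  0.271] [ 3.141 -0.    -1.821] F [ 0.02  -0.44   0.909] T [-0.028  0.02  -0.011] q6 -1.5630528229195333 w 0.08518474061579723 0.0
wrist 2597 z pct [0.1145 0.1181 0.1197] bx pct [-0.1146 -0.1086 -0.0938] by [-0.0546  0.0497]
scene 255 z pct [0.1129 0.1174 0.1204] bx pct [-0.1147 -0.1083 -0.0928] by [-0.0499  0.056 ]
top 4 z pct [0.1133 0.1176 0.1195] bx pct [-0.099  -0.0947 -0.0909] by [0.0555 0.0565]
```

View pics/w5.png

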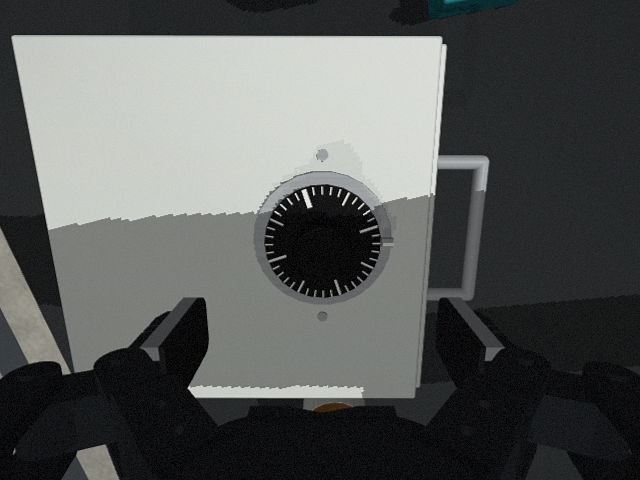

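The view shows the handle bar from about (485,165) to (468,295), and the dial left where it was. Both views put the bar's axis 109 mm in front of the dial axis, its top at 0.119 (centre 0.114). I move there with the gripper narrowed.

Call:
arm_command(increments=[{"grip":-0.34,"delta_pos":[0,30,0],"turn":0},{"grip":-0.34,"delta_pos":[0,45,0],"turn":0},{"grip":-0.34,"delta_pos":[0,34,0],"turn":0},{"grip":-0.34,"delta_pos":[0,0,40],"turn":0},{"grip":-0.34,"delta_pos":[0,0,40],"turn":0},{"grip":-0.34,"delta_pos":[0,0,10],"turn":0},{"grip":-0.34,"delta_pos":[0,0,0],"turn":0},{"grip":-0.34,"delta_pos":[0,0,0],"turn":0}])

```text
time_s: 25.75
position: [0.546, -0.048, 0.1822]
tcp_rot: [-3.139, 0.0, -1.82]
force: [0.6, 0.7, 0.4]
gripper_width: 0.0283
finger_force: 0.0
```

```bash
python3 s.py
python3 - <<'E'
from h import *
np.set_printoptions(precision=4,suppress=True)
i=env.camera_info("wrist");p,d=env.capture("wrist");cv2.imwrite("pics/w6.png",p[:,:,::-1])
K=np.array(i["mtx"]);E=np.array(i["extrinsics"])
for P in([.5452,-.0472,.114],[.5452+.04*.248,-.0472+.04*.969,.114]):
    q=K@((E@np.r_[P,1])[:3]*[1,-1,-1]);print(q[:2]/q[2])
E
```

```text
25.75 [ 0.546 -0.048  0.182] [-3.139  0.    -1.82 ] F [0.61  0.693 0.41 ] T [0.016 0.02  0.025] q6 -1.5624877051564325 w 0.028320152242294852 0.0
[324.7961 271.6619]
[324.5151 341.3306]
```

View pics/w6.png

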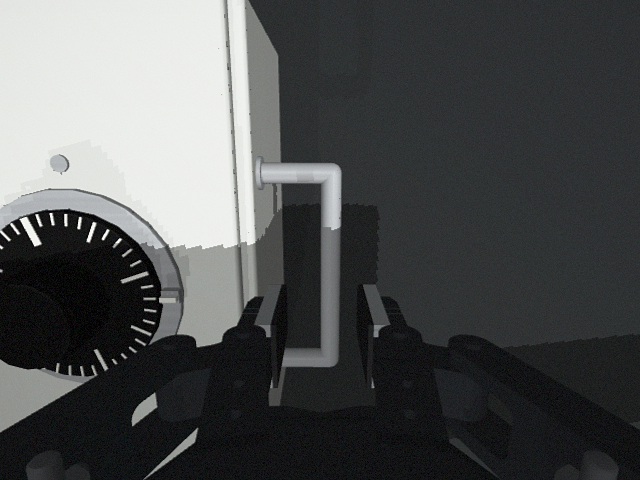

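The bar runs down column 331 between the pads (columns about 280 to 368), about 3 mm farther out than planned. Shift, descend and grip.

Call:
arm_command(increments=[{"grip":-0.34,"delta_pos":[0,3,20],"turn":0},{"grip":-0.34,"delta_pos":[0,0,20],"turn":0},{"grip":-0.34,"delta_pos":[0,0,15],"turn":0},{"grip":-0.34,"delta_pos":[0,0,8],"turn":0},{"grip":-0.34,"delta_pos":[0,0,0],"turn":0}], squeeze=40)

```text
time_s: 26.42
position: [0.5427, -0.0472, 0.1196]
tcp_rot: [-3.139, -0.0, -1.819]
force: [-4.6, 0.4, 11.9]
gripper_width: 0.0283
finger_force: 5.7
```

Call:
arm_command(increments=[{"grip":-1,"delta_pos":[0,0,0],"turn":0},{"grip":-1,"delta_pos":[0,0,0],"turn":0},{"grip":-1,"delta_pos":[0,0,0],"turn":0},{"grip":-1,"delta_pos":[0,0,0],"turn":0}])

```text
time_s: 26.92
position: [0.5421, -0.047, 0.1189]
tcp_rot: [-3.141, -0.0, -1.819]
force: [-4.7, 1.2, 10.9]
gripper_width: 0.0084
finger_force: 39.2
```

Call:
arm_command(increments=[{"grip":-1,"delta_pos":[0,2,-0.5],"turn":0},{"grip":-1,"delta_pos":[0,4,0],"turn":0},{"grip":-1,"delta_pos":[0,6,0],"turn":0},{"grip":-1,"delta_pos":[0,0,0],"turn":0}])

```text
time_s: 27.42
position: [0.5304, -0.044, 0.1189]
tcp_rot: [-3.141, 0.0, -1.819]
force: [-0.5, 1.1, 7.6]
gripper_width: 0.0083
finger_force: 39.7
```

The drawer gives way (12 mm, low force): the lock is open. Pull on.

Call:
arm_command(increments=[{"grip":-1,"delta_pos":[0,6,0],"turn":0},{"grip":-1,"delta_pos":[0,12,0],"turn":0},{"grip":-1,"delta_pos":[0,14,0],"turn":0},{"grip":-1,"delta_pos":[0,14,0],"turn":0},{"grip":-1,"delta_pos":[0,14,0],"turn":0},{"grip":-1,"delta_pos":[0,14,0],"turn":0},{"grip":-1,"delta_pos":[0,10,0],"turn":0},{"grip":-1,"delta_pos":[0,4,0],"turn":0},{"grip":-1,"delta_pos":[0,0,0],"turn":0},{"grip":-1,"delta_pos":[0,0,0],"turn":0}])

```text
time_s: 28.68
position: [0.445, -0.0222, 0.1188]
tcp_rot: [-3.141, 0.001, -1.819]
force: [-1.5, 1.4, 9.7]
gripper_width: 0.0084
finger_force: 40.1
```

Call:
arm_command(increments=[{"grip":-0.6,"delta_pos":[0,0,0],"turn":0},{"grip":-0.34,"delta_pos":[0,0,0],"turn":0},{"grip":-0.34,"delta_pos":[0,0,0],"turn":0},{"grip":-0.34,"delta_pos":[0,0,-15],"turn":0},{"grip":-0.34,"delta_pos":[0,0,-30],"turn":0},{"grip":-0.34,"delta_pos":[0,0,-40],"turn":0},{"grip":-0.34,"delta_pos":[0,0,-30],"turn":0},{"grip":-0.34,"delta_pos":[0,0,0],"turn":0},{"grip":-0.34,"delta_pos":[0,0,0],"turn":0}])

```text
time_s: 29.8
position: [0.445, -0.0224, 0.2325]
tcp_rot: [3.141, 0.0, -1.82]
force: [-0.4, -0.3, 0.2]
gripper_width: 0.0282
finger_force: 0.0
```

```bash
python3 s.py
python3 - <<'E'
from h import *
p,d=env.capture("scene");cv2.imwrite("pics/s7.png",p[:,:,::-1])
E
```

```text
29.8 [ 0.445 -0.022  0.233] [ 3.141  0.    -1.82 ] F [-0.362 -0.306  0.178] T [ 0.014  0.023 -0.066] q6 -1.5611725155567606 w 0.028238217740890248 0.0
```

View pics/s7.png

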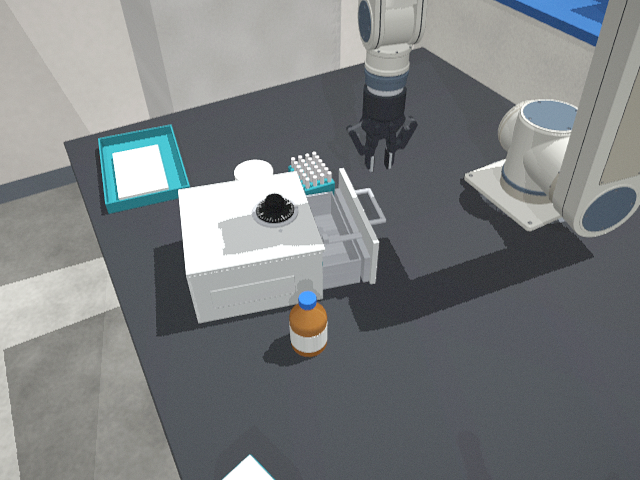

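The drawer front stands out at about (360,225), roughly 100 mm open, the gripper is clear above it, and the dishes, rack and bottle are where they were. Handing in.

```bash
python3 -c "
from plant import env
print(env.job_done())"
```

```text
the job is handed in; nothing more can be done
None
```

The lock was dialled 17, then 2, then left to the latch check (stopped about 0.17 N m above free running), the drawer is out about 100 mm with the gripper clear, no bystander looked disturbed in the last picture, and the job is handed in at about 30 s; no verdict was returned.

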